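# Rock the sharpening stone into its sprung holder

## Robot

A 6-joint arm with a two-finger parallel gripper is mounted at the origin on a cart in front of the work surface, level with it; the furniture and walls round the work are solid. World frame = base frame: x ahead of the robot, y to its left, z up, the work surface at z = 0. Lengths are in m, angles in rad, forces in N, time in s.
With the tool pointing down it reaches from about 0.25 to 0.725 m from the base axis. Payload 4 kg.
Tool frame: the origin (TCP) lies at the very end of the fingers, on their centre line; the grasp point (between the pads) lies 19 mm behind it; z points along the fingers, y is the line along which they close (so a half turn about z gives the same grasp; the last joint's range is limited). The gripper opens to 85 mm and grips with 20 to 120 N. Pads are 22 mm wide; open, the fingers measure 114 mm over their backs; the gripper's body (76 mm by 85 mm) begins 54 mm behind the grasp point. The pads swing forward as they close: fully open they stand 13 mm farther back than shut.
Start: joints at [-1.266, 0.241, 0.005, 1.335, 0, 1.571], TCP at [0.15, -0.477, 0.231] pointing down, gripper open.
Joint ranges: [-2.72, 2.72], [-1.05, 1.87], [-1.09, 1.28], [-1.99, 2.15], [-1.42, 1.44], [-3.14, 3.14]. Speed limits (rad/s): [2.79, 2.79, 3.14, 3.14, 3.14, 3.14].

## Interface

Orientations are given as a unit quaternion [x, y, z, w].
In Python, from workcell import bot gives the robot as it stands.
- The arm moves only by the tool carry_out, never from a script. Its argument "increments" is one flat list of numbers, 5 for each row, row after row: the finger opening in cm, from 0 to 8.54, then the shift along the tool's x, y, z in cm, then the turn about the tool's z in rad. A call has exactly 5 rows; each row shifts and turns the commanded pose from where the row before left it, along the tool's axes as they then stand; what a row does not reach is not made up. A row lasts 1/8 s, in which the tool goes at most 62.5 mm and 10.7 degrees, less where a joint would pass 70% of its speed; a pose out of reach is approached as far as the arm can. A call with a gripper value outside its range is refused whole. The fingers move at their own pace and stop on an object; the grip force is fixed at half the most. Time passes only in rows, so rows that do not move let the fingers close, or fill a call up. It gives the time, the measured TCP pose, the force, the opening and the grip force at its end, in the units of the state.
- bot.get_obs(): the state, without advancing time (a new reading comes with each control period).
- bot.camera(name): name is "side" or "top"; returns a dict with "pixels" (420x560x3 uint8, blue, green, red), "range_z" (420x560 float32, m along the optical axis (not along the pixel's ray), 0 where there is no reading), "mtx" (3x3 intrinsics, pixels), "eye" and "attitude" of the camera in the world. Camera axes: x right, y down, z forward; pixel columns grow to the right and rows downward; lengths in m; the calibration is good to about 2 mm. A picture is of the moment at which its call begins.
- bot.job_done(): hands the job in; it is judged then, once.
Trained networks look in a picture, given as the dict that the camera call returned (one of the last four; its "shot" number tells which), for a name from the list of things; names that differ only in an ending like _2 or _b are one class to them, and where a whole thing is asked for, a point or a joint stands for the part that bears it (a point fixed in the world has none). Each returns a list of dicts, best first, with "p" (0 to 1); they miss things now and then, are a little off and sometimes report something else, mostly with a low value. They report only what shows in the picture. A call takes as long as a camera call. They do not tell look-alikes from the thing itself.
- bot.find_in(picture, name): "xyz" ([x, y, z] in m, in the coordinates of the camera as it stood for that picture, good to about 4 mm: the middle of the surface that is visible of it).
- bot.regions_of(picture, name): "mask" (420x560 bool, what is visible of it).
- bot.place_of(picture, name): "xyz" ([x, y, z] in m, in the coordinates of the camera as it stood for that picture, good to about 4 mm: a listed point, or the origin of a listed thing).
The state is a dict: "clock": time; "joint_pos": joint angles; "joint_vel": joint speeds; "tau": joint torques, N m; "eef_pos": TCP position; "tool_rot": TCP orientation; "ft_force": force on the tool from outside, world axes, zero at the start; "ft_torque": the same for the moment, N m; "grip_width": finger opening in m; "grasp_force": force on a finger pad.
Only numpy, scipy, OpenCV 4.12 (cv2) and the standard library are available. Lean on these libraries where they do the work, as an engineer would, in place of code of your own. Each camera call takes 0.05 s, during which the arm holds its last target. There are 200 camera calls.

## Task

Pick up the two-tone sharpening stone and fit it into its black holder, light face up as it lies: dip one end in first and gently push the orange spring jaw back with it, without ramming the jaw against its stop, then rock the other end down until the stone lies fully home and flat between jaw and end stop. Never force the stone, let go of it at the end, and leave the mug, salt shaker and apple where they are.

Things in the scene. Friction and masses are not known exactly. Their poses are not given: they have to be found in the camera images.
- stone: loose rectangular sharpening stone 120 x 45 x 28 mm (x, y, z), about 0.35 kg; lower 16 mm blue-grey, upper 12 mm cream; the two ends are alike. Lies flat on the worktop. Origin at the centre of its underside, x along its length, z up out of the cream face
- holder: holder: dark base plate 226 x 54 x 10 mm, fixed to the worktop, and on it a black clamp frame that is locked anywhere within 15 mm either way of its middle setting (the pose does not tell where: find it by feel or sight). Origin on the worktop under the plate, x along its length toward the jaw, z up. The plate's top is the pocket's floor, 10 mm above the worktop
- pocket (a point): on the floor, on the centre line, axes as the holder's: the pocket's centre if the clamp is at its middle setting. Seen from the true centre: end stop's face at x = -60 mm, 14 mm above the floor; guide cheeks 47 mm apart at x = -60 to -37 and 30 to 53 mm, 16 mm high, flaring outward above 9 mm, slanted lead-ins at x = 21 to 30 mm; sides open between for fingers; jaw's face at x = 55 mm when free
- jaw (a joint): how far the orange jaw, 16 mm high over the floor, is pushed back (to +x), in m: 0 free, 0.005 with the stone home, 0.009 at its stop. It pushes back with 2 N at 0, 5 N at 0.005 and 7.4 N at its stop. With the jaw free the gap to the end stop is 5 mm too short for the stone, and the jaw's flat top does not give way to a straight press from above
- mug: light blue mug, 82 mm wide, 91 mm high, a bystander; origin at its foot
- salt_shaker: salt shaker, 44 mm wide, 90 mm high, a bystander; origin at its foot
- apple: red apple, 77 mm, a bystander; origin at its underside
Mind the look-alikes: they are no part of the job. There is more than one size of the stone; the one meant has the size given above.

How it is judged:
On the way, in this order (a step that is already met when the one before it is completed fails the run):
1. the stone is lifted clear of the worktop (height (world z) of stone above 0.03 m), for 0.2 s.
2. one end of the stone is down in the pocket, the stone tilted by 3.5 degrees or more, and that end has pushed the jaw back by 3 mm or more (value of joint jaw above 0.003 m and angle between stone's own z axis and vertical between 0.06 and 0.7 rad and horizontal distance between stone and pocket below 0.03 m and z of stone in the frame of pocket below 0.03 m), for 0.1 s.
At the end, for the whole second after the job is handed in: The stone lies at rest between the jaw and the end stop, cream face up: underside within 2 mm of the floor, within 19 mm of the middle setting's centre (the clamp may stand 15 mm off), tilted less than 1.5 degrees, in line with the holder within 3 degrees, the jaw held back by 3 mm or more (z of stone in the frame of pocket below 0.002 m and horizontal distance between stone and pocket below 0.019 m and angle between stone's own z axis and vertical below 0.026 rad and angle between the x axis of stone and the x axis of holder, either way round below 0.05 rad and value of joint jaw above 0.003 m and linear speed of stone below 0.01 m/s); the robot touches nothing.
It fails at once if the stone is forced: all the contact forces between stone and holder together pass 60 N (about 14 N of it are the jaw's squeeze on both ends and the weight when the stone is home) (contact force between stone and holder above 60 N).
It fails at once if the jaw is rammed: the stone presses on it with more than 22 N (its spring alone gives 7.4 N at the stop) (contact force between stone and jaw above 22 N).
It fails at once if the mug, salt shaker or apple is moved by more than 3 cm (distance of any of mug, salt_shaker, apple from where it was at the start of the episode above 0.03 m).
It also fails if it takes over 72 s, if anything falls off the work surface, if the arm or the gripper's body presses on something with over 40 N, if the wrist force passes 120 N, or if a joint passes its speed limit or range.

## Working session

There is one attempt and no reset: what is moved stays moved. The work goes in short steps, Python scripts to look and compute and a tool call to move; the robot and the scene stay as the last step left them, time stands still between calls to the robot, and variables do not carry over. Pictures are saved under pics/ and viewed, at most 10 in all, crops included, and the job is handed in when it is done.

Besides the shell and the picture viewer there is one more tool, called after "Emit:" in YAML: its name, and indented under it one key for each argument. carry_out: Moves the arm, as the interface text tells. Its arguments: {"type":"object","properties":{"increments":{"type":"array","items":{"type":"number"}}},"required":["increments"]}

```bash
ls; mkdir -p pics
cat > h.py <<'E'
import numpy as np, cv2
from scipy.spatial.transform import Rotation as R
from workcell import bot
def att(p):
    a=np.array(p["attitude"],float)
    return a if a.shape==(3,3) else R.from_quat(a).as_matrix()
def w(p,x): return att(p)@np.array(x)+np.array(p["eye"])
def cloud(p):
    z=p["range_z"]; K=np.array(p["mtx"]); v,u=np.indices(z.shape)
    c=np.stack([(u-K[0,2])/K[0,0]*z,(v-K[1,2])/K[1,1]*z,z],-1)
    return c@att(p).T+np.array(p["eye"])
E
python3 - <<'E'
from h import *
o=bot.get_obs();print(o["eef_pos"],o["tool_rot"],o["clock"])
P={}
for n in("top","side"):
    p=bot.camera(n);P[n]=p;cv2.imwrite(f"pics/{n}0.png",p["pixels"]);print(n,p["eye"],p["attitude"],p["mtx"])
    for k in("stone","holder","jaw","pocket","mug","salt_shaker","apple"):
        for f in("place_of","find_in"):
            try:print(k,f,[(np.round(w(p,d["xyz"]),3),round(d["p"],2)) for d in getattr(bot,f)(p,k)])
            except Exception as e:print(k,f,e)
E
```

```text
pics
[ 0.14985624 -0.47634832  0.23040807] [ 9.88408625e-01  1.51813347e-01 -1.52894537e-04 -1.03622734e-03] 0.0
top [0.16946888 0.04077606 1.528875  ] [-0.58644865  0.79864356 -0.10946473  0.07914492] [[524.40598242   0.         278.25167942]
 [  0.         524.40598242 213.95385842]
 [  0.           0.           1.        ]]
stone place_of [(array([ 0.476, -0.097,  0.   ]), 0.68), (array([ 0.439, -0.239, -0.003]), 0.67), (array([ 0.39 , -0.354, -0.002]), 0.52)]
stone find_in [(array([ 0.472, -0.098,  0.029]), 0.92), (array([ 0.39 , -0.354,  0.02 ]), 0.82), (array([ 0.435, -0.24 ,  0.02 ]), 0.64), (array([0.666, 0.318, 0.066]), 0.23)]
holder place_of [(array([ 0.494,  0.178, -0.   ]), 0.62)]
holder find_in [(array([0.498, 0.181, 0.011]), 0.85), (array([0.665, 0.315, 0.065]), 0.4), (array([0.527, 0.226, 0.027]), 0.27)]
jaw place_of it knows: apple, holder, mug, pocket, salt_shaker, stone
jaw find_in []
pocket place_of [(array([0.493, 0.178, 0.008]), 0.81)]
pocket find_in [(array([0.495, 0.183, 0.011]), 0.56)]
mug place_of [(array([ 0.525, -0.46 ,  0.001]), 0.96), (array([0.674, 0.325
[... 776 characters left out ...]
346,  0.016]), 0.65)]
holder place_of [(array([0.498, 0.178, 0.002]), 0.64)]
holder find_in [(array([0.503, 0.196, 0.016]), 0.71)]
jaw place_of it knows: apple, holder, mug, pocket, salt_shaker, stone
jaw find_in [(array([0.517, 0.238, 0.026]), 0.65)]
pocket place_of [(array([0.497, 0.178, 0.016]), 0.72)]
pocket find_in [(array([0.503, 0.193, 0.01 ]), 0.72)]
mug place_of [(array([ 0.528, -0.466,  0.004]), 0.7)]
mug find_in [(array([ 0.532, -0.424,  0.06 ]), 0.71)]
salt_shaker place_of [(array([ 0.702, -0.263,  0.003]), 0.57)]
salt_shaker find_in [(array([ 0.694, -0.253,  0.05 ]), 0.84)]
apple place_of [(array([0.679, 0.32 , 0.004]), 0.57)]
apple find_in [(array([0.66 , 0.335, 0.059]), 0.78)]
```

View pics/top0.png

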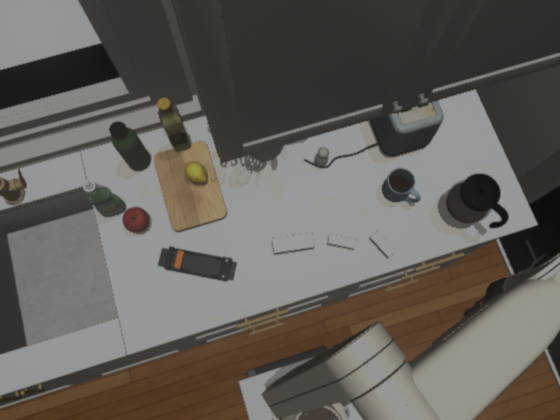

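View pics/side0.png

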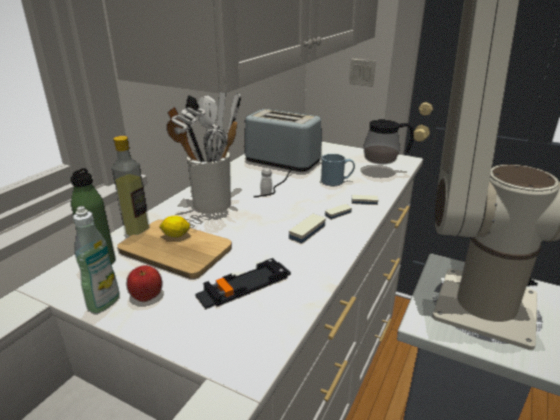

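Run:
```python
from h import *
for n in("top","side"):
    p=bot.camera(n);C=cloud(p)
    for k in("stone","holder","jaw"):
        for d in bot.regions_of(p,k)[:3]:
            m=d["mask"]&(p["range_z"]>0);q=C[m];zt=np.percentile(q[:,2],90)
            t=q[abs(q[:,2]-zt)<.005]
            r=cv2.minAreaRect((t[:,:2]*1000).astype(np.float32))
            print(n,k,round(d["p"],2),m.sum(),"ztop",round(zt,4),"rect",np.round(r[0],1),np.round(r[1],1),round(r[2],1))
```

```text
top stone 0.8 318 ztop 0.0215 rect [ 391.  -354.6] [79.1 31.4] 22.2
top stone 0.75 933 ztop 0.0867 rect [ 536.1 -451.7] [79.6 92. ] 82.7
top stone 0.74 702 ztop 0.031 rect [ 472.6 -101.9] [119.4  45.7] 81.2
top holder 0.82 1702 ztop 0.0259 rect [497.9 179.4] [187.6  67. ] 61.7
top jaw 0.67 90 ztop 0.0298 rect [523.7 228.2] [16.5 47.4] 63.4
side stone 0.86 656 ztop 0.0312 rect [473.8 -99.8] [120.1  47.2] 81.7
side stone 0.77 273 ztop 0.0218 rect [ 437.6 -240.4] [80.4 35.4] 60.9
side stone 0.6 246 ztop 0.0221 rect [ 391.4 -353. ] [79.5 37.3] 23.2
side holder 0.89 2124 ztop 0.0276 rect [497.9 180.8] [187.6  68.4] 61.5
side jaw 0.54 182 ztop 0.0293 rect [525.5 230.6] [19.1 52.2] 61.4
```

The top view shows the 120 mm stone at pixel (293,243), with two smaller look-alikes at (342,241) and (382,243). The holder is at (200,264), with its orange jaw at (179,260). The side view agrees: stone at (307,228), jaw at (226,287).

```bash
cat >> h.py <<'E'
def yaw(o): 
    x=R.from_quat(o["tool_rot"]).as_matrix()[:,0]; return np.arctan2(x[1],x[0])
def plan(t,ty,n,o=None):
    o=o or bot.get_obs(); p=np.array(o["eef_pos"]);y=yaw(o);d=(np.array(t)-p)/n;dy=((np.radians(ty)-y+np.pi)%(2*np.pi)-np.pi)/n
    for k in range(n):
        a=y+k*dy;c,s=np.cos(a),np.sin(a)
        print(np.round([100*(c*d[0]+s*d[1]),100*(s*d[0]-c*d[1]),-100*d[2],-dy],3))
E
python3 - <<'E'
from h import *
plan([.4732,-.101,.09],81.4,10)
# holder details, heights along its axis
a=np.radians(61.6);e=np.array([np.cos(a),np.sin(a)]);f=np.array([-e[1],e[0]])
for n in("top","side"):
    p=bot.camera(n);C=cloud(p).reshape(-1,3);B=p["pixels"].reshape(-1,3)
    q=C[:,:2]-[.4965,.179];x=q@e;y=q@f
    print(n)
    for u in np.arange(-.12,.121,.004):
        m=(abs(x-u)<.002)&(abs(y)<.018)&(C[:,2]>-.01)&(C[:,2]<.05)
        if m.sum():print(round(u,3),m.sum(),np.round(np.median(C[m,2])*1000,1),np.median(B[m],0).astype(int),end=" | ")
    m=(abs(x)<.13)&(abs(y)<.05)&(C[:,2]>.006)&(C[:,2]<.05)
    for lo,hi in((-.11,-.085),(-.03,.015),(.085,.11)):
        k=m&(x>lo)&(x<hi);print("\ny range",lo,np.round(np.percentile(y[k],[2,98])*1000,1),end="")
    print("\nx range",np.round(np.percentile(x[m],[.5,99.5])*1000,1))
E
```

```text
[ 4.211 -2.616  1.413 -0.112]
[ 4.476 -2.131  1.413 -0.112]
[ 4.685 -1.62   1.413 -0.112]
[ 4.837 -1.088  1.413 -0.112]
[ 4.928 -0.542  1.413 -0.112]
[ 4.957  0.01   1.413 -0.112]
[ 4.926  0.562  1.413 -0.112]
[ 4.832  1.107  1.413 -0.112]
[ 4.679  1.638  1.413 -0.112]
[ 4.467  2.149  1.413 -0.112]
top
-0.12 18 0.4 [153 153 151] | -0.116 15 -0.1 [153 152 151] | -0.112 17 0.2 [153 152 151] | -0.108 20 2.6 [118 118 118] | -0.104 18 8.4 [66 65 65] | -0.1 17 9.7 [64 63 62] | -0.096 16 10.2 [63 63 62] | -0.092 24 19.0 [52 52 52] | -0.088 15 25.8 [53 53 53] | -0.084 18 23.4 [54 53 54] | -0.08 15 24.4 [53 53 53] | -0.076 18 23.6 [53 52 53] | -0.072 16 23.6 [52 52 52] | -0.068 14 23.6 [53 52 52] | -0.064 12 10.8 [57 57 57] | -0.06 17 10.1 [62 61 61] | -0.056 17 9.3 [62 62 61] | -0.052 16 10.8 [62 62 61] | -0.048 16 11.2 [62 61 61] | -0.044 16 10.6 [62 62 61] | -0.04 15 8.6 [61 61 61] | -0.036 18 9.0 [61 61 61] | -0.032 18 10.5 [61 61 60] | -0.028 15 8.3 [61 61 60] | -0.024 16 9.8 [61 61 60] | -0.02 19 9.8 [61 61 60] | -0.016 15 10.3 [60 60 60] | -0.012 18 10.2 [61 61 60] | -0.008 17 9.1 [61 
[... 2016 characters left out ...]
 [50 54 57] | 0.04 11 13.3 [ 36  71 124] | 0.044 2 12.3 [24 42 75] | 0.048 2 27.2 [ 12  91 178] | 0.052 18 28.2 [ 10 106 216] | 0.056 18 28.6 [ 10 109 223] | 0.06 18 28.1 [ 10 109 222] | 0.064 19 28.3 [ 10 106 215] | 0.068 46 22.0 [29 55 87] | 0.072 19 18.8 [51 51 51] | 0.076 12 22.8 [59 61 58] | 0.08 5 26.4 [42 37 39] | 0.084 18 28.5 [35 35 34] | 0.088 20 28.3 [35 31 33] | 0.092 21 28.0 [33 31 32] | 0.096 60 18.1 [30 28 29] | 0.1 18 11.8 [53 52 49] | 0.104 17 12.0 [53 52 50] | 0.108 20 12.3 [53 52 49] | 0.112 18 12.5 [54 52 50] | 0.116 22 12.4 [52 50 49] | 0.12 40 6.2 [139 144 146] | 
y range -0.11 [-29.   32.9]
y range -0.03 [-33.7  32. ]
y range 0.085 [-31.6  31.6]
x range [-103.9  119.3]
```

Emit:
carry_out:
  increments: [8.5,4.21,-2.62,1.4,-0.112,8.5,4.48,-2.13,1.4,-0.112,8.5,4.69,-1.62,1.4,-0.112,8.5,4.84,-1.09,1.4,-0.112,8.5,4.93,-0.54,1.4,-0.112]

```text
clock: 2.52
eef_pos: [0.3126, -0.2876, 0.1611]
tool_rot: [0.907, 0.421, 0.0, 0.0]
ft_force: [0.8, -0.7, 1.2]
grip_width: 0.085
grasp_force: 0.0
```

Emit:
carry_out:
  increments: [8.5,4.96,0.01,1.4,-0.112,8.5,4.93,0.56,1.4,-0.112,8.5,4.83,1.11,1.4,-0.112,8.5,4.68,1.64,1.4,-0.112,8.5,4.47,2.15,1.4,-0.112]

```text
clock: 3.15
eef_pos: [0.4739, -0.0989, 0.0911]
tool_rot: [0.756, 0.655, 0.0, 0.0]
ft_force: [0.1, -0.8, -0.0]
grip_width: 0.085
grasp_force: 0.0
```

Run:
```python
from h import *
o=bot.get_obs();print(o["eef_pos"],np.degrees(yaw(o)),o["ft_force"])
plan([.4732,-.101,.004],81.4,3)
a=np.radians(61.6);e=np.array([np.cos(a),np.sin(a)]);f=np.array([-e[1],e[0]])
p=bot.camera("top");C=cloud(p).reshape(-1,3)
q=C[:,:2]-[.4965,.179];x=q@e;y=q@f
for lo,hi in((-.063,-.045),(-.04,.01),(.028,.044)):
    print(lo)
    for v in np.arange(-.04,.041,.004):
        m=(x>lo)&(x<hi)&(abs(y-v)<.002);print(round(v*1000),np.round(np.median(C[m,2])*1000,1),end=" | ")
```

```text
[ 0.47388335 -0.09894895  0.09106854] 81.85294266828721 [ 0.14637288 -0.75549696 -0.04674063]
[-0.071 -0.013  2.902  0.003]
[-0.071 -0.013  2.902  0.003]
[-0.071 -0.012  2.902  0.003]
-0.063
-40 -1.3 | -36 0.6 | -32 27.4 | -28 23.1 | -24 14.3 | -20 9.9 | -16 9.0 | -12 12.0 | -8 9.2 | -4 10.1 | 0 9.1 | 4 10.4 | 8 9.5 | 12 8.9 | 16 8.9 | 20 9.2 | 24 19.3 | 28 24.1 | 32 7.3 | 36 0.1 | 40 1.4 | -0.04
-40 -1.5 | -36 3.1 | -32 8.7 | -28 7.1 | -24 10.3 | -20 10.7 | -16 10.5 | -12 10.5 | -8 11.0 | -4 9.8 | 0 9.0 | 4 10.0 | 8 10.6 | 12 10.4 | 16 9.2 | 20 10.3 | 24 9.0 | 28 8.7 | 32 7.6 | 36 -1.1 | 40 -0.1 | 0.028
-40 -0.8 | -36 0.4 | -32 22.2 | -28 21.7 | -24 13.2 | -20 10.9 | -16 5.8 | -12 10.8 | -8 10.7 | -4 10.7 | 0 9.6 | 4 11.9 | 8 9.0 | 12 12.3 | 16 10.8 | 20 11.2 | 24 20.4 | 28 22.9 | 32 3.8 | 36 0.1 | 40 -0.9 |
```

Emit:
carry_out:
  increments: [8.5,-0.07,-0.01,2.9,0.003,8.5,-0.07,-0.01,2.9,0.003,8.5,-0.07,-0.01,2.8,0.003,8.5,0,0,0,0,2,0,0,0,0]

```text
clock: 3.82
eef_pos: [0.4727, -0.1026, 0.0061]
tool_rot: [0.76, 0.65, 0.0, 0.0]
ft_force: [-0.5, 0.7, 1.3]
grip_width: 0.0693
grasp_force: 0.0
```

Emit:
carry_out:
  increments: [2,0,0,0,0,2,0,0,0,0,2,0,0,0,0,2,0,0,0,0,2,0,0,0,0]

```text
clock: 4.45
eef_pos: [0.4737, -0.1027, 0.007]
tool_rot: [0.76, 0.65, 0.001, 0.002]
ft_force: [0.0, -0.3, 6.4]
grip_width: 0.0438
grasp_force: 63.4
```

Emit:
carry_out:
  increments: [2,0,0,-2,0,2,0,0,-2,0,2,0,0,-2,0,2,0,0,-2,0,2,0,0,0,0]

```text
clock: 5.08
eef_pos: [0.473, -0.1025, 0.0864]
tool_rot: [0.76, 0.65, 0.001, 0.001]
ft_force: [0.0, 0.6, -4.7]
grip_width: 0.0438
grasp_force: 62.5
```

Run:
```python
from h import *
o=bot.get_obs();print(o["eef_pos"],np.degrees(yaw(o)),o["ft_force"],o["grip_width"])
a=np.radians(61.6);e=np.array([np.cos(a),np.sin(a)]);f=np.array([-e[1],e[0]])
t=np.array([.4965,.179])-.016*e-.001*f;print(t)
plan([*t,.085],61.6,5)
```

```text
[ 0.47299039 -0.10248425  0.08640822] 81.12078254567963 [ 0.01959885  0.57759626 -4.65766517] 0.04380530289777246
[0.48976966 0.16445   ]
[ 5.327 -0.492  0.028  0.068]
[ 5.281 -0.854  0.028  0.068]
[ 5.21  -1.212  0.028  0.068]
[ 5.116 -1.564  0.028  0.068]
[ 4.997 -1.908  0.028  0.068]
```

Emit:
carry_out:
  increments: [2,5.33,-0.49,0,0.068,2,5.28,-0.85,0,0.068,2,5.21,-1.21,0,0.068,2,5.12,-1.56,0,0.068,2,5.0,-1.91,0,0.068]

```text
clock: 5.7
eef_pos: [0.4878, 0.166, 0.0839]
tool_rot: [0.859, 0.511, -0.001, -0.0]
ft_force: [1.5, -0.6, -3.5]
grip_width: 0.044
grasp_force: 62.5
```

Emit:
carry_out:
  increments: [2,0,0,1,0,2,0,0,1,0,2,0,0,1,0,2,0,0,0,0,2,0,0,0,0]

```text
clock: 6.32
eef_pos: [0.4891, 0.1639, 0.0554]
tool_rot: [0.859, 0.512, 0.0, 0.0]
ft_force: [-0.1, 0.1, -3.2]
grip_width: 0.044
grasp_force: 62.4
```

Run:
```python
from h import *
o=bot.get_obs();print(o["eef_pos"],np.degrees(yaw(o)),o["ft_force"])
for n in("top","side"):
    p=bot.camera(n);im=p["pixels"];C=cloud(p)
    for k in("stone","jaw"):
        for d in bot.regions_of(p,k)[:4]:
            m=d["mask"]&(p["range_z"]>0);q=C[m];zt=np.percentile(q[:,2],80)
            t=q[abs(q[:,2]-zt)<.006];r=cv2.minAreaRect((t[:,:2]*1000).astype(np.float32))
            if t[:,1].mean()>0:print(n,k,round(d["p"],2),m.sum(),round(zt,4),np.round(r[0],1),np.round(r[1],1),round(r[2],1))
    c=im[200:330,110:290] if n=="top" else im[200:340,150:340]
    cv2.imwrite(f"pics/{n}1.png",cv2.resize(c,None,fx=4,fy=4,interpolation=cv2.INTER_CUBIC))
```

```text
[0.48913594 0.16390565 0.05535875] 61.55254346970208 [-0.13506182  0.10350815 -3.18000327]
top jaw 0.28 130 0.0249 [524.1 270.5] [19.8 32.4] 86.6
side stone 0.72 752 0.0794 [489.  166.4] [121.4  48. ] 61.0
side jaw 0.67 179 0.0287 [525.5 231.2] [19.5 51.8] 60.6
```

View pics/side1.png

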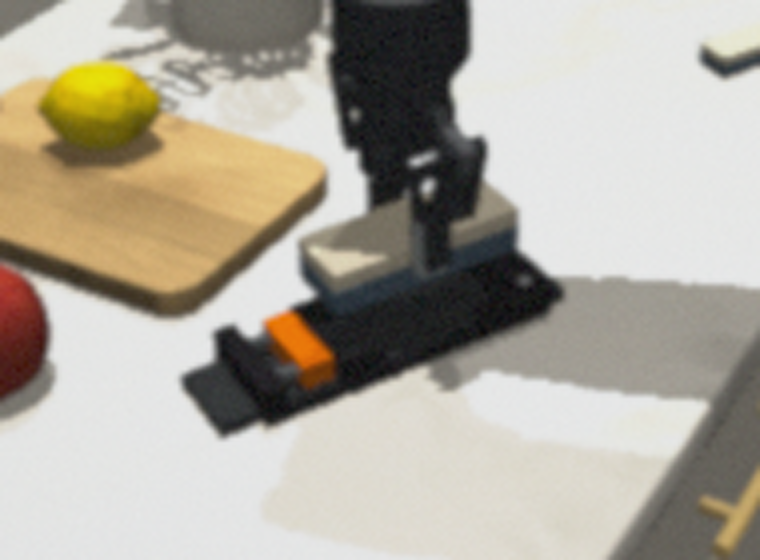

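View pics/top1.png

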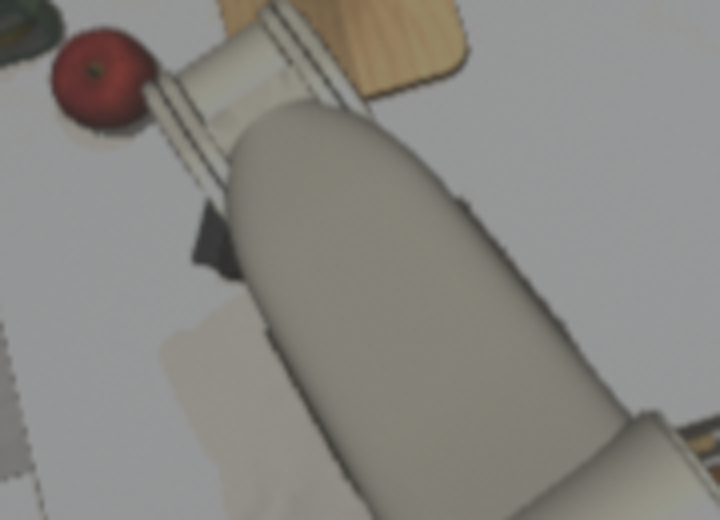

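The side view shows the stone level in the grip above the pocket, with its near end at crop (330,270) short of the orange jaw at (300,345). The arm hides the holder in the top view. Next I lower it gently so the stop end rests on the end stop and the stone tilts in the grip.

Emit:
carry_out:
  increments: [2,0,0.1,0.6,0,2,0,0,0.6,0,2,0,0,0.6,0,2,0,0,0.3,0,2,0,0,0,0]

```text
clock: 7.25
eef_pos: [0.4895, 0.1642, 0.0339]
tool_rot: [0.859, 0.512, -0.0, -0.0]
ft_force: [1.0, 0.2, -4.2]
grip_width: 0.0438
grasp_force: 62.5
```

Emit:
carry_out:
  increments: [2,0,0,0.1,0,2,0,0,0.1,0,2,0,0,0.1,0,2,0,0,0.1,0,2,0,0,0,0]

```text
clock: 7.88
eef_pos: [0.4899, 0.1643, 0.0307]
tool_rot: [0.859, 0.512, 0.0, 0.0]
ft_force: [-0.7, 0.0, -0.4]
grip_width: 0.0437
grasp_force: 63.1
```

Emit:
carry_out:
  increments: [2,0,0,0.1,0,2,0,0,0.1,0,2,0,0,0.1,0,2,0,0,0,0,2,0,0,0,0]

```text
clock: 8.5
eef_pos: [0.4906, 0.165, 0.0288]
tool_rot: [0.859, 0.512, 0.001, -0.0]
ft_force: [-2.7, 2.5, 8.0]
grip_width: 0.0437
grasp_force: 64.2
```

Emit:
carry_out:
  increments: [2,0,0,0.1,0,2,0,0,0.1,0,2,0,0,0.05,0,2,0,0,0,0,2,0,0,0,0]

```text
clock: 9.12
eef_pos: [0.4911, 0.1658, 0.0267]
tool_rot: [0.859, 0.513, 0.002, -0.001]
ft_force: [-2.1, 3.0, 8.4]
grip_width: 0.0435
grasp_force: 64.4
```

```bash
cat >> h.py <<'E'
def tilt(save=None):
    p=bot.camera("side");C=cloud(p)
    a=np.radians(61.6);e=np.array([np.cos(a),np.sin(a)]);f=np.array([-e[1],e[0]])
    q=C[...,:2]-[.4965,.179];x=q@e;y=q@f;z=C[...,2];B=p["pixels"].astype(int)
    m=(abs(x)<.09)&(abs(y)<.035)&(z>.02)&(z<.08)&(B.min(-1)>75)&(B[...,2]-B[...,0]<70)
    n,l,st,_=cv2.connectedComponentsWithStats(m.astype(np.uint8))
    for i in [i for i in range(1,n) if st[i,4]>25]:
        k=l==i;g=np.polyfit(x[k],z[k],1);print("comp",st[i,4],"x",np.round(np.percentile(x[k],[2,98])*1000,1),"slope",round(g[0],3),"z0",round(g[1]*1000,1))
    if save:cv2.imwrite(save,cv2.resize(p["pixels"][200:340,150:340],None,fx=4,fy=4,interpolation=cv2.INTER_CUBIC))
E
python3 -c "
from h import *
tilt('pics/s2.png')"
```

```text
comp 458 x [-16.6  46.3] slope -0.166 z0 50.2
comp 126 x [-72.9 -31.4] slope -0.162 z0 41.0
```

View pics/s2.png

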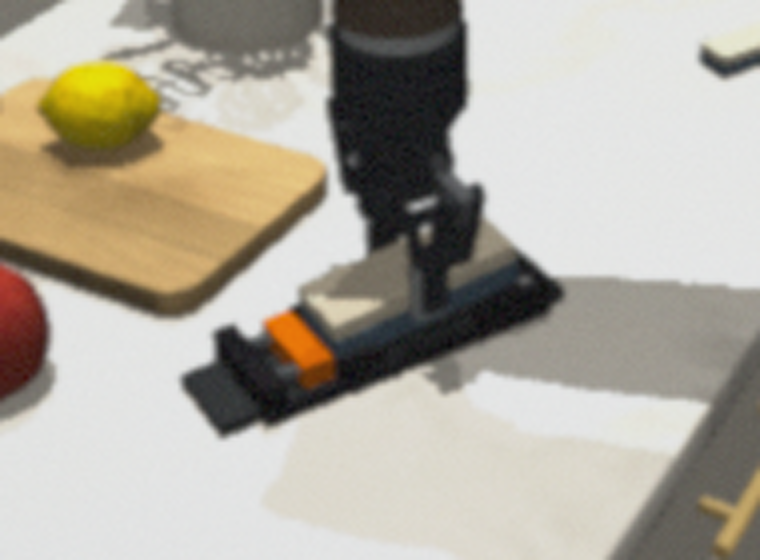

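The stone is tilting in the grip: its jaw end, at crop (340,325), sits lower beside the jaw, and the stop end rests on the end stop.

Emit:
carry_out:
  increments: [2,0,0,0.1,0,2,0,0,0.1,0,2,0,0,0,0,2,0,0,0,0,2,0,0,0,0]

```text
clock: 9.8
eef_pos: [0.4916, 0.1664, 0.0249]
tool_rot: [0.859, 0.513, 0.003, -0.001]
ft_force: [-1.1, 4.8, 8.2]
grip_width: 0.0434
grasp_force: 64.6
```

Emit:
carry_out:
  increments: [2,0,0,0.1,0,2,0,0,0,0,2,0,0,0,0,2,0,0,0,0,2,0,0,0,0]

```text
clock: 10.42
eef_pos: [0.4919, 0.1666, 0.0239]
tool_rot: [0.859, 0.513, 0.003, -0.001]
ft_force: [-1.2, 4.5, 8.4]
grip_width: 0.0434
grasp_force: 64.6
```

Emit:
carry_out:
  increments: [2,0,0,-0.1,0,2,0,0,-0.1,0,2,0,0,-0.1,0,2,0,0,0,0,2,0,0,0,0]

```text
clock: 11.05
eef_pos: [0.4898, 0.1638, 0.0246]
tool_rot: [0.859, 0.512, -0.0, 0.0]
ft_force: [1.4, 0.6, 0.3]
grip_width: 0.0435
grasp_force: 63.5
```

```bash
cat >> h.py <<'E'
def st():
    o=bot.get_obs();a=np.radians(61.6);e=np.array([np.cos(a),np.sin(a)]);f=np.array([-e[1],e[0]])
    q=o["eef_pos"][:2]-np.array([.4965,.179]);F=np.array(o["ft_force"])
    print("t",round(o["clock"],2),"x,lat mm",np.round([q@e*1000,q@f*1000],2),"z",round(o["eef_pos"][2]*1000,2),"Fx,Flat,Fz",np.round([F[:2]@e,F[:2]@f,F[2]],1),"yaw",round(np.degrees(yaw(o)),2),"T",np.round(o["ft_torque"],2))
E
python3 -c "
from h import *
st();tilt()"
```

```text
t 11.05 x,lat mm [-16.53  -1.33] z 24.61 Fx,Flat,Fz [ 1.2 -1.   0.3] yaw 61.62 T [ 0.   -0.29  0.09]
comp 455 x [-17.8  43.5] slope -0.203 z0 46.8
comp 124 x [-74.7 -33.2] slope -0.226 z0 37.1
```

Emit:
carry_out:
  increments: [2,0,0,-0.15,0,2,0.1,0,0,0,2,0.1,0,0,0,2,0.1,0,0,0,2,0,0,0,0]

```text
clock: 11.72
eef_pos: [0.4911, 0.167, 0.0261]
tool_rot: [0.859, 0.512, -0.0, -0.0]
ft_force: [1.0, -1.0, -4.8]
grip_width: 0.0441
grasp_force: 63.1
```

```bash
python3 -c "
from h import *
st()"
```

```text
t 11.72 x,lat mm [-13.16  -0.97] z 26.13 Fx,Flat,Fz [-0.5 -1.3 -4.8] yaw 61.65 T [-0.24 -0.26 -0.01]
```

Emit:
carry_out:
  increments: [2,0.1,0,0,0,2,0.1,0,0,0,2,0.1,0,0,0,2,0,0,0,0,2,0,0,0,0]

```text
clock: 12.35
eef_pos: [0.4927, 0.1698, 0.0263]
tool_rot: [0.859, 0.512, 0.0, -0.0]
ft_force: [1.2, -0.6, -4.7]
grip_width: 0.0437
grasp_force: 63.1
```

```bash
python3 -c "
from h import *
st()"
```

```text
t 12.35 x,lat mm [-9.91 -1.02] z 26.32 Fx,Flat,Fz [ 0.  -1.4 -4.7] yaw 61.65 T [ 0.03 -0.14 -0.04]
```

Emit:
carry_out:
  increments: [2,0.1,0,0,0,2,0.1,0,0,0,2,0.05,0,0,0,2,0,0,0,0,2,0,0,0,0]

```text
clock: 12.98
eef_pos: [0.4936, 0.1715, 0.0262]
tool_rot: [0.859, 0.512, -0.0, 0.0]
ft_force: [-1.1, -3.3, -2.0]
grip_width: 0.0432
grasp_force: 63.3
```

```bash
python3 -c "
from h import *
st();tilt('pics/s3.png')"
```

```text
t 12.97 x,lat mm [-8.02 -1.02] z 26.22 Fx,Flat,Fz [-3.4 -0.6 -2. ] yaw 61.63 T [-0.64  0.18 -0.02]
comp 458 x [-8.8 51.8] slope -0.211 z0 51.0
comp 122 x [-66.9 -26.3] slope -0.158 z0 43.9
```

View pics/s3.png

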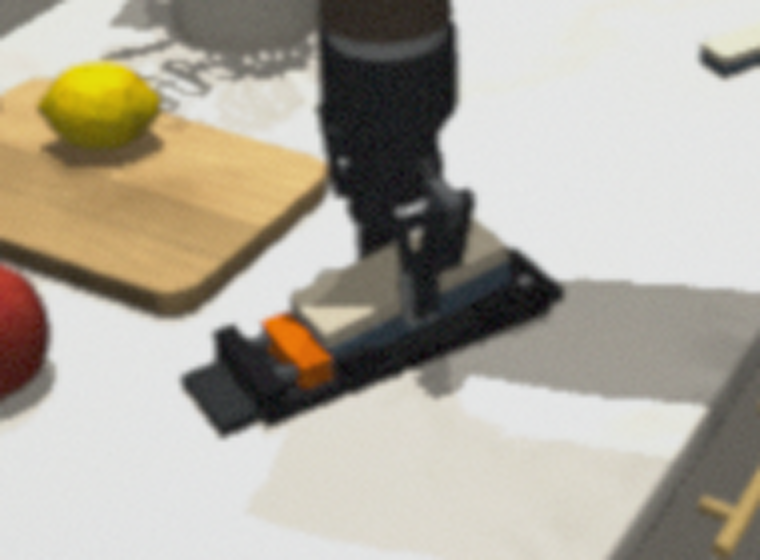

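The stone's jaw end now touches the orange jaw, at crop (325,345). The force agrees at -3.4 N, so I push on gently.

Emit:
carry_out:
  increments: [2,0.1,0,0,0,2,0.1,0,0,0,2,0.1,0,0,0,2,0,0,0,0,2,0,0,0,0]

```text
clock: 13.65
eef_pos: [0.495, 0.174, 0.0262]
tool_rot: [0.859, 0.512, -0.0, 0.0]
ft_force: [-1.5, -4.4, -2.1]
grip_width: 0.0438
grasp_force: 63.3
```

```bash
python3 -c "
from h import *
st()"
```

```text
t 13.65 x,lat mm [-5.12 -1.01] z 26.18 Fx,Flat,Fz [-4.6 -0.8 -2.1] yaw 61.63 T [-0.91  0.25  0.05]
```

Emit:
carry_out:
  increments: [2,0.1,0,0,0,2,0.1,0,0,0,2,0.05,0,0,0,2,0,0,0,0,2,0,0,0,0]

```text
clock: 14.28
eef_pos: [0.4959, 0.1758, 0.0262]
tool_rot: [0.859, 0.512, -0.001, 0.0]
ft_force: [-1.7, -5.9, -1.5]
grip_width: 0.0437
grasp_force: 63.4
```

```bash
python3 -c "
from h import *
st();tilt()"
```

```text
t 14.28 x,lat mm [-3.15 -0.99] z 26.19 Fx,Flat,Fz [-6.  -1.3 -1.5] yaw 61.62 T [-1.11  0.38  0.  ]
comp 464 x [-3.5 56.9] slope -0.186 z0 50.7
comp 139 x [-87.4 -19.4] slope 0.104 z0 55.6
```

Emit:
carry_out:
  increments: [2,0.08,0,0,0,2,0,0,0.1,0,2,0,0,0.1,0,2,0,0,0.1,0,2,0,0,0,0]

```text
clock: 14.95
eef_pos: [0.4964, 0.1767, 0.0234]
tool_rot: [0.859, 0.512, -0.001, 0.0]
ft_force: [-1.4, -6.6, -0.8]
grip_width: 0.0438
grasp_force: 63.7
```

```bash
python3 -c "
from h import *
st()"
```

```text
t 14.95 x,lat mm [-2.09 -1.03] z 23.39 Fx,Flat,Fz [-6.5 -1.9 -0.8] yaw 61.62 T [-0.99  0.43  0.05]
```

Emit:
carry_out:
  increments: [2,0,0,0.1,0,2,0,0,0.1,0,2,0,0,0,0,2,0,0,0,0,2,0,0,0,0]

```text
clock: 15.58
eef_pos: [0.4964, 0.1765, 0.0226]
tool_rot: [0.859, 0.512, -0.0, 0.0]
ft_force: [-5.7, -7.5, 9.1]
grip_width: 0.0437
grasp_force: 64.8
```

```bash
python3 -c "
from h import *
st();tilt('pics/s4.png')"
```

```text
t 15.57 x,lat mm [-2.24 -1.05] z 22.61 Fx,Flat,Fz [-9.2  1.4  9.1] yaw 61.62 T [-1.09  0.9   0.15]
comp 461 x [-3.  57.5] slope -0.201 z0 48.6
comp 141 x [-88.  -19.4] slope 0.164 z0 54.1
```

View pics/s4.png

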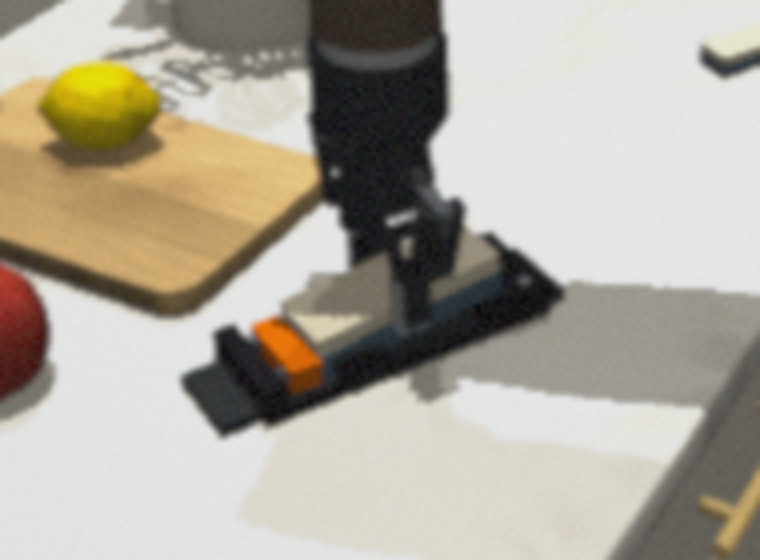

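The jaw has been pushed back, to crop (288,355). The stone's far end, at (500,255), is clear of the end stop. The reaction has the mirrored sign, so it's the jaw end that bears on the floor. I rock the far end down.

Emit:
carry_out:
  increments: [2,0,0,0.1,0,2,0,0,0.1,0,2,0,0,0,0,2,0,0,0,0,2,0,0,0,0]

```text
clock: 16.25
eef_pos: [0.4962, 0.1759, 0.0207]
tool_rot: [0.859, 0.512, -0.001, 0.001]
ft_force: [-5.9, -9.8, 10.3]
grip_width: 0.0435
grasp_force: 65.0
```

```bash
python3 -c "
from h import *
st()"
```

```text
t 16.25 x,lat mm [-2.92 -1.22] z 20.69 Fx,Flat,Fz [-11.4   0.5  10.3] yaw 61.58 T [-1.46  1.01  0.01]
```

Emit:
carry_out:
  increments: [2,-0.03,0,0.1,0,2,0,0,0.1,0,2,0,0,0,0,2,0,0,0,0,2,0,0,0,0]

```text
clock: 16.88
eef_pos: [0.4958, 0.1751, 0.0185]
tool_rot: [0.859, 0.512, -0.001, 0.001]
ft_force: [-6.2, -10.1, 9.2]
grip_width: 0.044
grasp_force: 65.1
```

```bash
python3 -c "
from h import *
st();tilt()"
```

```text
t 16.88 x,lat mm [-3.76 -1.21] z 18.48 Fx,Flat,Fz [-11.9   0.6   9.2] yaw 61.57 T [-1.69  1.04 -0.03]
comp 442 x [-3.6 56.1] slope -0.131 z0 44.6
comp 153 x [-89.  -21.8] slope 0.152 z0 47.1
```

Nearly flat; the last 2 mm.

Emit:
carry_out:
  increments: [2,-0.03,0,0.1,0,2,0,0,0.1,0,2,0,0,0,0,2,0,0,0,0,2,0,0,0,0]

```text
clock: 17.55
eef_pos: [0.4954, 0.1745, 0.0166]
tool_rot: [0.859, 0.512, -0.002, 0.001]
ft_force: [-7.8, -11.2, 12.9]
grip_width: 0.044
grasp_force: 65.8
```

```bash
python3 -c "
from h import *
st();tilt('pics/s5.png')"
```

```text
t 17.55 x,lat mm [-4.43 -1.19] z 16.65 Fx,Flat,Fz [-13.6   1.5  12.9] yaw 61.55 T [-1.83  1.16 -0.05]
comp 443 x [-5.6 55.5] slope -0.108 z0 43.2
comp 152 x [-87.6 -21.9] slope 0.118 z0 42.6
```

View pics/s5.png

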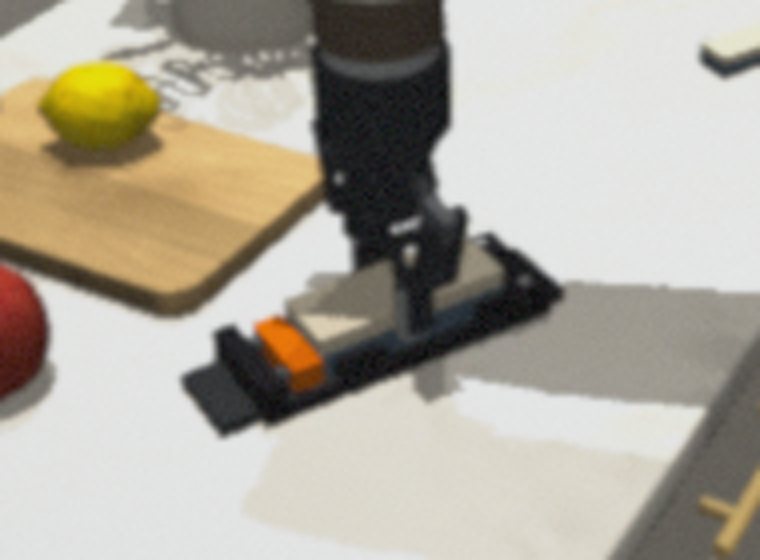

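The stone now lies nearly flat between the jaw, at crop (290,355), and the end stop. One last light nudge.

Emit:
carry_out:
  increments: [2,-0.05,0,0.1,0,2,0,0,0,0,2,0,0,0,0,2,0,0,0,0,2,0,0,0,0]

```text
clock: 18.23
eef_pos: [0.4954, 0.1744, 0.0163]
tool_rot: [0.859, 0.512, -0.001, 0.001]
ft_force: [-8.4, -11.9, 16.3]
grip_width: 0.0438
grasp_force: 66.3
```

```bash
python3 -c "
from h import *
st();tilt()"
```

```text
t 18.23 x,lat mm [-4.56 -1.2 ] z 16.31 Fx,Flat,Fz [-14.4   1.7  16.3] yaw 61.56 T [-1.87  1.49 -0.02]
comp 443 x [-5.2 55.4] slope -0.109 z0 43.1
comp 151 x [-88.4 -22.4] slope 0.138 z0 43.2
```

Emit:
carry_out:
  increments: [5.5,0,0,0,0,6.5,0,0,0,0,7,0,0,0,0,7,0,0,0,0,7,0,0,0,0]

```text
clock: 18.9
eef_pos: [0.4963, 0.1765, 0.0142]
tool_rot: [0.859, 0.512, -0.0, -0.0]
ft_force: [-0.4, 0.1, 0.9]
grip_width: 0.0699
grasp_force: 0.0
```

Emit:
carry_out:
  increments: [7,0,0,-1.5,0,7,0,0,-2.5,0,7,0,0,-3,0,7,0,0,-3,0,7,0,0,0,0]

```text
clock: 19.52
eef_pos: [0.4987, 0.1771, 0.1181]
tool_rot: [0.859, 0.512, 0.004, 0.001]
ft_force: [-0.6, 0.2, -0.5]
grip_width: 0.0702
grasp_force: 0.0
```

```bash
python3 -c "
from h import *
st();tilt('pics/s6.png')
p=bot.camera('side');C=cloud(p)
a=np.radians(61.6);e=np.array([np.cos(a),np.sin(a)])
for k in('stone','jaw'):
    for d in bot.regions_of(p,k)[:4]:
        q=C[d['mask']&(p['range_z']>0)];zt=np.percentile(q[:,2],80);t=q[abs(q[:,2]-zt)<.006];r=cv2.minAreaRect((t[:,:2]*1000).astype(np.float32))
        if t[:,1].mean()>0:
            A=np.c_[(t[:,:2]-[.4965,.179])@e,np.ones(len(t))]
            print(k,round(zt,4),np.round(r[0],1),np.round(r[1],1),round(r[2],1),np.linalg.lstsq(A,t[:,2],rcond=None)[0])
"
```

```text
t 19.52 x,lat mm [-0.58 -2.82] z 118.06 Fx,Flat,Fz [-0.1  0.6 -0.5] yaw 61.64 T [ 0.01 -0.05  0.01]
comp 825 x [-65.4  54.2] slope 0.008 z0 38.5
stone 0.0405 [494.9 173.9] [121.   49.6] 60.6 [0.00046647 0.03970648]
jaw 0.0287 [526.6 235.5] [18.7 52. ] 62.0 [-0.08367437  0.03298871]
```

View pics/s6.png

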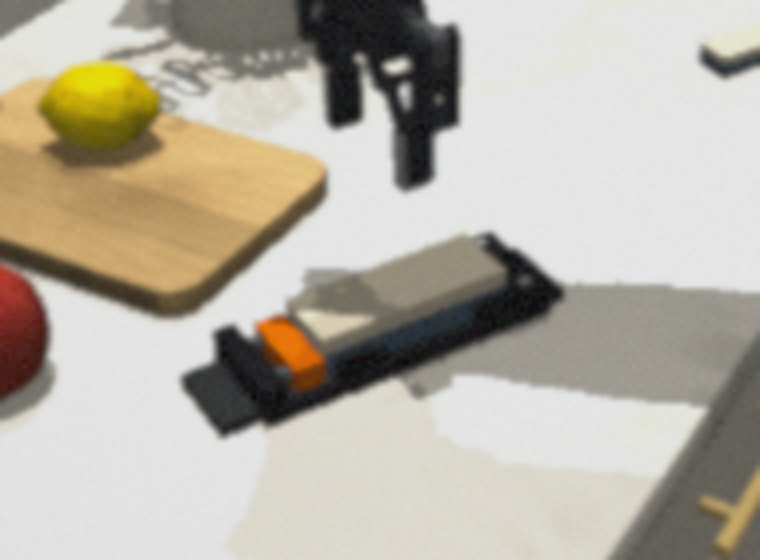

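The stone lies flat (slope about 0), its top at 38–40 mm as expected when home. The jaw is held back about 4–5 mm and the gripper is clear. Handing in.

```bash
python3 -c "
from h import *
print(bot.job_done())"
```

```text
the job is handed in; nothing more can be done
None
```

I fitted the stone in its holder, cream face up, and let it go. By my last camera check it lies flat and home, with the jaw held back about 4–5 mm; the job is handed in, but no verdict was returned.

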